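# Fetch the rear board from a crowded hook and lay it down

### The job

The pale serving board hangs at the back of the crowded left hook of the board stand, behind two other boards. Without forcing them against the steel, hang the two boards in front over on the empty right hook, then take the pale board off and lay it flat on the worktop to the left of the stand, ready for cutting the lemons. Lower it all the way down under control so that it does not slap down, drop none of the boards, and leave the lemons and the timer where they are.

Things in the scene. Friction and masses are not known exactly. Their poses are not given: they have to be found in the camera images.
- stand: Fixed dark steel board stand. Origin on the worktop under its upright frame, midway between the hooks; x to the back, y left, z up; turned up to 0.15 rad. Base plate 12 mm thick, x -130 to +30 mm, y +-155 mm. Frame: inverted U of 14 mm tube, y +-130 mm, top 279 mm up. From it two steel hook rods, 7 mm thick, run forward (-x) at y = +85 mm (left, loaded) and -85 mm (right, empty), axis 272 mm up.
- left_hook (a point): Root of the left hook: on the rod's axis in the frame plane; axes as the stand's. The rod runs along -x, level for 115 mm, then rises at 25 degrees for 30 mm to a 10 mm ball whose centre is 142 mm before the root and 13 mm above the rod's axis. An upright hole has 5 mm of play all round on the level part, 4 mm at the ball, only about 2 mm up and down on the rising part: feel the way over it.
- right_hook (a point): Root of the right (spare) hook, of the same shape. A board hangs well on it with its hole centre about 5 mm below the rod's axis and 8 to 118 mm before this root (two boards need some 30 mm from one to the next).
- pale_board: Pale wooden board wanted, at the back of the left hook, 0.12 to 0.24 kg, 12 mm thick, 188 mm long. Origin: centre of its hanging hole, 18 mm across, about 5 mm below the rod's axis. z up along the handle, x through the thickness, y across. Handle: flat strip 40 mm wide from its square end 22 mm above the hole centre to 30 mm below it; then the blade, 96 mm wide, lower edge 166 mm below the hole.
- pale_board_foot (a point): Middle of the pale board's lower edge, mid thickness, 166 mm below the hole. Held lightly (about 10 N) by the handle's two side edges near the hole, the board hangs plumb and can turn about the line between the finger pads: it tips over when its lower edge stands on the worktop and the handle is led down along an arc about that edge.
- dark_board: Dark brown board with a square blade, one of the two in front (their order changes), 0.14 to 0.28 kg, 12 mm thick. Origin, axes, hole and handle as the pale board's; blade 118 mm wide, lower edge 166 mm below the hole. The three hang some 25 to 43 mm apart along the hook (centre to centre).
- round_board: Mid-brown board with a round blade, the other one in front, 0.13 to 0.27 kg, 12 mm thick. Origin, axes, hole and handle as the pale board's; blade 132 mm across, lowest point 158 mm below the hole.
- lemon_1: Lemon, 78x55x56 mm, loose, on the worktop at the left. Origin at its underside. Bystander. The worktop between stand and lemons is clear for the board: x from 0.40 to 0.68 m, y from 0.15 to 0.34 m.
- lemon_2: Second lemon, 67x54x54 mm, loose, beyond the first. Origin at its underside. Bystander.
- timer: Round kitchen timer, 66 mm wide, 56 mm high, loose, on the right. Origin at its underside. Bystander.

How it is judged:
On the way:
1. both front boards hang by their holes on the right hook, let go, while the pale board still hangs on the left hook (x of dark_board in the frame of right_hook between -0.118 and -0.008 m and y of dark_board in the frame of right_hook between -0.01 and 0.01 m and z of dark_board in the frame of right_hook between -0.012 and 0.001 m and contact force between each of dark_board, round_board and stand above 0.2 N and contact force between each of dark_board, round_board and the fingers below 0.1 N and x of round_board in the frame of right_hook between -0.118 and -0.008 m and y of round_board in the frame of right_hook between -0.01 and 0.01 m and z of round_board in the frame of right_hook between -0.012 and 0.001 m and distance between pale_board and left_hook below 0.12 m), for 0.2 s.
At the end, for the whole second after the job is handed in: Dark and round boards hang let go on the right hook (hole 8 to 118 mm before its root, within 10 mm sideways, 0 to 12 mm below its axis); pale board flat (4 deg, hole and lower edge 2 to 12 mm up) on the worktop, both points over 160 mm left of the stand middle, at rest, let go (x of dark_board in the frame of right_hook between -0.118 and -0.008 m and y of dark_board in the frame of right_hook between -0.01 and 0.01 m and z of dark_board in the frame of right_hook between -0.012 and 0.001 m and contact force between each of dark_board, round_board and stand above 0.2 N and contact force between each of dark_board, round_board, pale_board and the fingers below 0.1 N and x of round_board in the frame of right_hook between -0.118 and -0.008 m and y of round_board in the frame of right_hook between -0.01 and 0.01 m and z of round_board in the frame of right_hook between -0.012 and 0.001 m and height (world z) of pale_board between 0.002 and 0.012 m and height (world z) of pale_board_foot between 0.002 and 0.012 m and angle between the x axis of pale_board and the z axis of stand, either way round below 0.07 rad and y of each of pale_board, pale_board_foot in the frame of stand above 0.16 m and linear speed of pale_board below 0.02 m/s); the robot touches nothing.
It fails at once if a board was forced against the stand with more than 40 N (contact force between any of dark_board, round_board, pale_board and stand above 40 N).
It fails at once if a front board fell: its hole came lower than 150 mm (height (world z) of any of dark_board, round_board below 0.15 m).
It fails at once if the pale board slapped down or was dropped: it moved faster than 0.8 m/s with its hole under 140 mm (height (world z) of pale_board below 0.14 m and linear speed of pale_board above 0.8 m/s).
It fails at once if a lemon or the timer was shifted more than 40 mm (distance of any of lemon_1, lemon_2, timer from where it was at the start of the episode above 0.04 m).
It also fails if it takes over 72 s, if anything falls off the work surface, if the arm or the gripper's body presses on something with over 40 N, if the wrist force passes 120 N, or if a joint passes its speed limit or range.

### The arm

A 7-joint arm with a two-finger parallel gripper is mounted at the origin on a cart in front of the work surface, level with it; the furniture and walls round the work are solid. World frame = base frame: x ahead of the robot, y to its left, z up, the work surface at z = 0. Lengths are in m, angles in rad, forces in N, time in s.
With the tool pointing down it reaches from about 0.425 to 0.875 m from the base axis. Payload 4.7 kg.
Tool frame: the origin (TCP) lies midway between the tips of the shut fingers; the grasp point (between the pads) lies ctrl.grasp_offset behind it (ctrl.grasp_offset is the distance from the TCP to the grasp point, in m); z points along the fingers, y is the line along which they close (so a half turn about z gives the same grasp; the last joint's range is limited). The gripper opens to 87 mm and grips with 3 to 60 N. Pads are 19 mm wide; open, the fingers measure 117 mm over their backs; the gripper's body (75 mm by 190 mm) begins 51 mm behind the grasp point.
Start: joints at [1.232, 0.321, -0.07, 1.45, 0.023, 1.371, -0.057], TCP at [0.225, -0.61, 0.183] pointing down, gripper open.
Joint ranges: [-2.86, 2.86], [-0.3, 2.09], [-1.38, 1.24], [0.06, 2.45], [-1.56, 4.7], [0.09, 2.05], [-2.69, 2.69]. Speed limits (rad/s): [2.57, 2.57, 3.14, 3.14, 3.14, 3.14, 3.14].

### API

Orientations are given as a rotation vector (axis times angle).
In Python, from bench import ctrl gives the robot as it stands. The module is installed in compiled form; this text tells all that it offers.
- The arm moves only by the tool jog_arm, never from a script. Its argument "moves" is one flat list of numbers, 7 for each row, row after row: the shift along the tool's x, y, z in units of 30 cm (1.0 is 30 cm), then the turn, a rotation vector about the tool's x, y, z in units of 60 degrees (1.0 is 60 degrees), then the gripper's target within -1 to 1 (fully open at 1, half-way at 0, shut at -1). In form: [x, y, z, wx, wy, wz, fingers, x, y, z, wx, wy, wz, fingers, ...]. A call has exactly 8 rows; each row is the pose to reach, as a shift and turn from the pose commanded when the call began, along the tool's axes at that moment; what a row does not reach only later rows make up. A row lasts 1/8 s, in which the tool goes at most 62.5 mm and 10.7 degrees, less where a joint would pass 70% of its speed; a pose out of reach is approached as far as the arm can. A call with a number of a shift or a turn outside -1 to 1 is refused whole. A call with a gripper value outside its range is refused whole. The fingers move at their own pace and stop on an object; "newtons" is the grip in N (left out, the last holds). Time passes only in rows, so rows that repeat a pose let the fingers close, or fill a call up. It gives the time, the measured TCP pose, the force, the opening and the grip force at its end, in the units of the state.
- ctrl.get_state(): the state, without advancing time (a new reading comes with each control period).
- ctrl.get_image(name): name is "side" or "top" or "wrist"; returns a dict with "pixels" (384x512x3 uint8, red, green, blue), "fx", "fy", "cx", "cy" (pixels), "xyz" and "rotation" of the camera in the world; the wrist camera has in their place "tool_from_camera" (4x4, takes a point from camera to tool coordinates, whose origin is the TCP and whose axes are the flange's). Camera axes: x right, y up, looking along -z (the intrinsics and any distortion apply to the point x, -y, -z); pixel columns grow to the right and rows downward; lengths in m; the calibration is good to about 2 mm. The wrist camera is an equidistant fisheye: a pixel r from the principal point sees the ray r / f radians off the axis. A picture is of the moment at which its call begins: read the wrist's pose just before it. There is no depth.
- ctrl.close_job(): hands the job in; it is judged then, once.
The state is a dict: "time": time; "joint_positions": joint angles; "qd": joint speeds; "joint_torque": joint torques, N m; "position": TCP position; "tool_rot": TCP orientation; "ft_force": force on the tool from outside, world axes, zero at the start; "torque": the same for the moment, N m; "grip_width": opening from 0.0 (shut) to 1.0 (fully open); "grip_force": force on a finger pad.
Only numpy, scipy, OpenCV 4.12 (cv2) and the standard library are available. Lean on these libraries where they do the work, as an engineer would, in place of code of your own. Each camera call takes 0.05 s, during which the arm holds its last target. There are 200 camera calls.

## Working session

There is one attempt and no reset: what is moved stays moved. The work goes in short steps, Python scripts to look and compute and a tool call to move; the robot and the scene stay as the last step left them, time stands still between calls to the robot, and variables do not carry over. Pictures are saved under pics/ and viewed, at most 10 in all, crops included, and the job is handed in when it is done.

Besides the shell and the picture viewer there is one more tool, called after ">>>" in YAML: its name, and indented under it one key for each argument. jog_arm: Moves the arm, as the interface text tells. Its arguments: {"type":"object","properties":{"moves":{"type":"array"},"newtons":{"type":"number"}},"required":["moves"]}

```bash
mkdir -p pics; ls
cat > h.py <<'E'
import numpy as np,cv2
from scipy.spatial.transform import Rotation as R
from bench import ctrl
def st():
    s=ctrl.get_state();return s,np.array(s["position"]),R.from_rotvec(s["tool_rot"])
def proj(c,P):
    p=(np.atleast_2d(P)-c["xyz"])@np.array(c["rotation"])
    return np.c_[c["cx"]+c["fx"]*p[:,0]/-p[:,2],c["cy"]+c["fy"]*p[:,1]/p[:,2]]
def ray(c,u,v):
    d=np.array([(u-c["cx"])/c["fx"],-(v-c["cy"])/c["fy"],-1]);return np.array(c["xyz"]),np.array(c["rotation"])@d
def onz(c,u,v,z):
    o,d=ray(c,u,v);return o+d*(z-o[2])/d[2]
def save(name,px,k=1,box=None):
    if box: px=px[box[1]:box[3],box[0]:box[2]]
    cv2.imwrite("pics/"+name,cv2.resize(px[:,:,::-1],None,fx=k,fy=k,interpolation=cv2.INTER_CUBIC))
E
python3 - <<'E'
from h import *
s,p,r=st();print(s,ctrl.grasp_offset)
ims=[]
for n in("side","top"):
    c=ctrl.get_image(n);print(n,{k:c[k] for k in c if k!="pixels"});ims.append(c["pixels"])
    np.save(n+".npy",c,allow_pickle=True)
save("a.png",np.vstack(ims),0.78)
save("s.png",ims[0],1.5); save("t.png",ims[1],1.5)
E
```

```text
pics
{'time': 0.0, 'joint_positions': array([ 1.23212622,  0.32178812, -0.07010621,  1.45171547,  0.02261602,
        1.37080706, -0.05693289]), 'qd': array([ 0.00059237, -0.00193513,  0.00259367,  0.00017532,  0.00037845,
       -0.00102254,  0.0010257 ]), 'joint_torque': array([-3.32122490e-04, -4.91289639e+01, -4.03972529e-01, -3.12523091e+01,
       -6.38511172e-02,  4.38740419e-02,  2.04685966e-04]), 'position': array([ 0.2243038 , -0.60937622,  0.18186411]), 'tool_rot': array([-3.09099400e+00, -5.50965816e-01,  7.01936604e-04]), 'ft_force': array([ 0.32588236, -0.90438335, -0.44870778]), 'torque': array([0.06696357, 0.05098523, 0.0072608 ]), 'grip_force': 0.0, 'grip_width': 1.0044527011231332} 0.0187
side {'fx': 411.77473819669154, 'fy': 411.77473819669154, 'cx': 258.9728003339511, 'cy': 189.16303261224954, 'xyz': array([0.96802861, 0.79304435, 1.10005219]), 'rotation': array([0.23208023, 0.99818209, 2.47209174])}
top {'fx': 430.5968314697001, 'fy': 430.5968314697001, 'cx': 256.7167217331345, 'cy': 194.14424905888455, 'xyz': array([-0.11447652, -0.1244735 ,  1.58751897]), 'rotation': array([ 0.38494417, -0.30236596, -1.32344078])}
```

```bash
sed -i 's/np.array(c\["rotation"\])/R.from_rotvec(c["rotation"]).as_matrix()/' h.py; sed -i '/^def proj/i #' h.py
```

```text
(no output)
```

View pics/s.png

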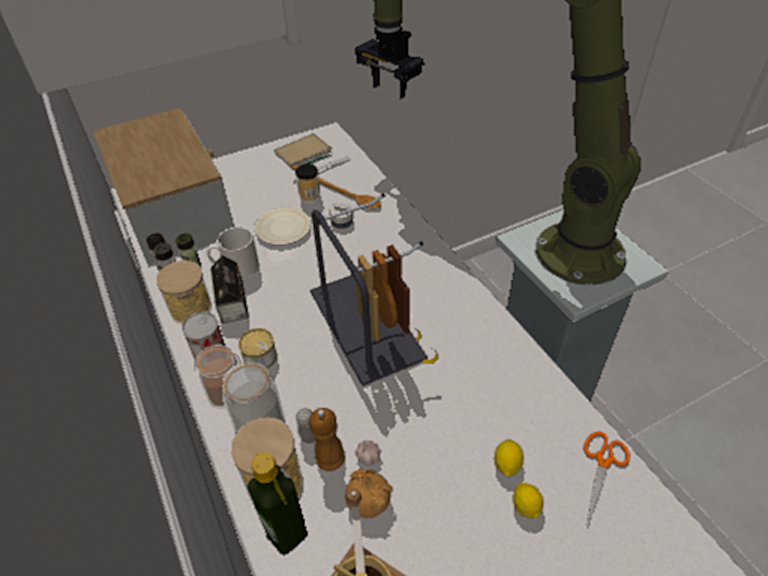

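View pics/t.png

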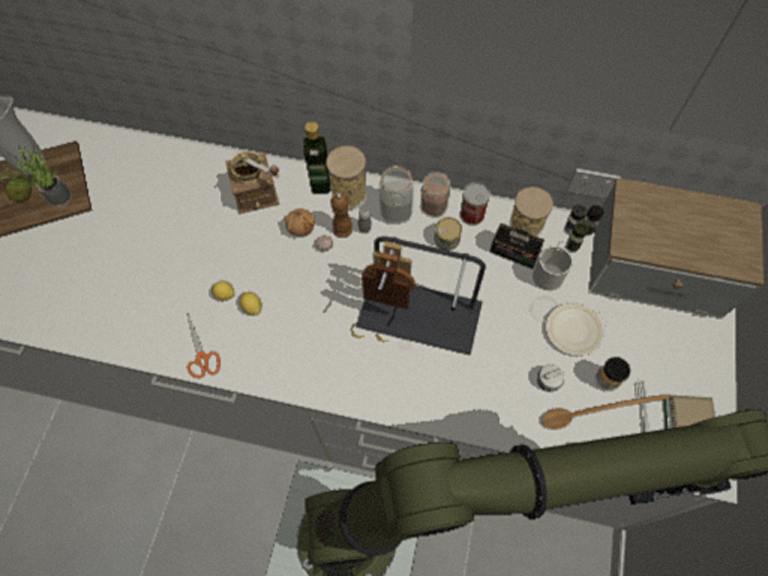

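The side view shows, from the back, the pale, round and dark boards on the near (left) hook. The right hook is empty. The top view shows the frame's top from about (376,239) to (484,265). I'll enlarge both.

Run:
```python
from h import *
a=np.load("side.npy",allow_pickle=True).item()["pixels"];b=np.load("top.npy",allow_pickle=True).item()["pixels"]
A=cv2.resize(a[115:265,190:310],None,fx=3.33,fy=3.33,interpolation=cv2.INTER_CUBIC)[:500,:400]
B=cv2.resize(b[150:250,230:330],None,fx=4,fy=4,interpolation=cv2.INTER_CUBIC)
B=np.vstack([B,np.zeros((100,400,3),np.uint8)])[:500]
A=np.vstack([A,np.zeros((500-len(A),A.shape[1],3),np.uint8)])
save("c.png",np.hstack([A,B]));print(A.shape)
```

```text
(500, 400, 3)
```

View pics/c.png

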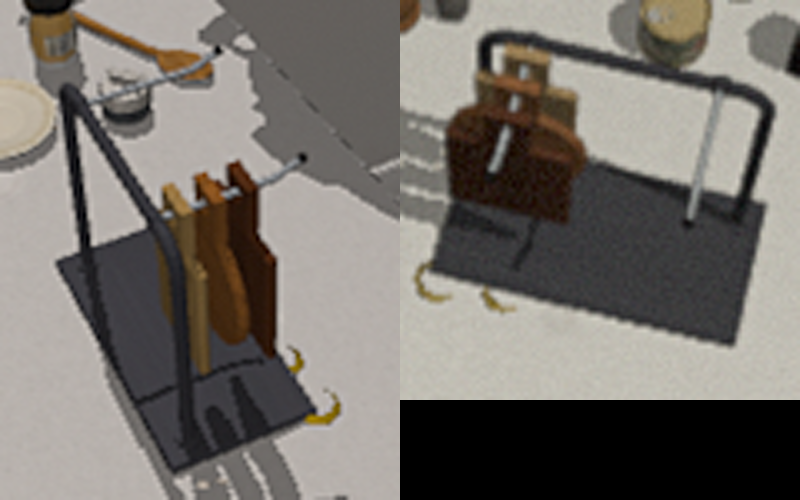

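The close crop gives readable base corners, both balls, and the lower-left corners of the pale board (200,372) and the dark board (273,355). I'll fit the stand pose from these.

Run:
```python
from h import *
from scipy.optimize import least_squares
S=np.load("side.npy",allow_pickle=True).item();T=np.load("top.npy",allow_pickle=True).item()
fs=lambda u,v:(190+u*.3,115+v*.3); ft=lambda u,v:(230+(u-400)/4,150+v/4)
L=[(T,ft(432,270),(-.13,.155,.012)),(T,ft(733,345),(-.13,-.155,.012)),(T,ft(765,205),(.03,-.155,.012)),(T,ft(688,224),(-.142,-.085,.285)),(T,ft(493,172),(-.142,.085,.285)),
(S,fs(303,157),(-.142,.085,.285)),(S,fs(218,49),(-.142,-.085,.285)),(S,fs(175,472),(.03,.155,.006)),(S,fs(58,262),(.03,-.155,.012)),(S,fs(316,410),(-.13,.155,.012))]
W=lambda q,P:R.from_euler('z',q[2]).apply(P)+[q[0],q[1],0]
f=lambda q:np.concatenate([proj(c,W(q,P))[0]-uv for c,uv,P in L])
r=least_squares(f,[.65,0,0],loss='soft_l1');q=r.x;print(q,np.round(f(q).reshape(-1,2),1))
np.save("q.npy",q)
for n,c,uv,y,z in[("pale",S,fs(200,372),.133,.101),("dark",S,fs(273,355),.144,.101),("palet",S,fs(178,190),.105,.289),("roundt",S,fs(208,180),.105,.289),("darkt",S,fs(240,165),.105,.289)]:
    g=least_squares(lambda x:proj(c,W(q,(x[0],y,z)))[0]-uv,[-.05]);print(n,g.x,g.fun)
for x in(-.03,-.06,-.09): print(x,(proj(S,W(q,[(x,.105,.289),(x,.065,.289)]))-[190,115])/.3,(proj(T,W(q,[(x,.105,.289),(x,.065,.289)]))-[230,150])*4+[400,0])
print(W(q,[(0,.085,.272),(-.142,.085,.285),(0,-.085,.272),(-.142,-.085,.285)]))
for u,v in((540/1.5,0),): pass
print("lemons",onz(T,222/1.5,290/1.5,.025),onz(T,250/1.5,303/1.5,.025),"timer",onz(T,550/1.5,378/1.5,.03))
```

```text
[ 0.63919216 -0.05500935 -0.03997002] [[-1.1  0.1]
 [ 0.3  0.4]
 [ 0.4 -0.7]
 [-0.4  0. ]
 [-1.   1.1]
 [-0.3  0. ]
 [-0.1  0.2]
 [-1.1  0.3]
 [-1.3 -1.2]
 [ 0.9 -0.5]]
pale [-0.01618335] [0.65596808 1.66552553]
dark [-0.08592029] [0.50673106 1.27856025]
palet [-0.02070213] [2.39491365 6.77789299]
roundt [-0.04846843] [2.33834719 6.6178031 ]
darkt [-0.07982039] [2.68637006 7.6027497 ]
-0.03 [[196.01277905 209.04905143]
 [176.22858305 179.88669119]] [[500.88764142  57.09963217]
 [545.49242239  67.47156256]]
-0.06 [[228.05228892 197.72814981]
 [207.74008574 169.02107634]] [[491.76050435  86.33602587]
 [536.71872524  96.88968773]]
-0.09 [[259.60892368 186.57786819]
 [238.78660354 158.3157949 ]] [[482.47601706 116.07644982]
 [527.7932868  126.81660004]]
[[ 0.64258871  0.02992276  0.272     ]
 [ 0.50070212  0.03559699  0.285     ]
 [ 0.63579561 -0.13994146  0.272     ]
 [ 0.49390903 -0.13426723  0.285     ]]
lemons [0.5342     0.47974772 0.025     ] [0.51390715 0.39399794 0.025     ] timer [ 0.4793812  -0.40917569  0.03      ]
```

```bash
cat >> h.py <<'E'
q=np.load("q.npy"); ZS=R.from_euler('z',q[2])
W=lambda P:ZS.apply(P)+[q[0],q[1],0]
def loc(): # TCP in stand frame
    s,p,r=st(); return ZS.inv().apply(p-[q[0],q[1],0])
RD=ZS*R.from_euler('x',np.pi)
def row(P,rot=None):
    s,p,r=st(); rot=rot or RD
    return np.round(np.r_[r.inv().apply(W(P)-p)/.3,(r.inv()*rot).as_rotvec()/np.radians(60)],3)
E
python3 - <<'E'
from h import *
print(loc(),row((-.35,-.4,.40)),row(loc()+[0,0,.15]),row((-.083,.085,.40)))
E
```

```text
[-0.3923386  -0.57056095  0.18195024] [ 0.348 -0.472 -0.726 -0.002  0.     0.375] [-0.    -0.001 -0.5   -0.002  0.     0.375] [ 1.789 -1.625 -0.724 -0.002  0.     0.375]
```

>>> jog_arm:
  moves: [0,0,-0.2,0,0,0.1,1,0,0,-0.4,0,0,0.2,1,0.1,-0.1,-0.6,0,0,0.3,1,0.2,-0.25,-0.726,0,0,0.375,1,0.35,-0.4,-0.726,0,0,0.375,1,0.5,-0.55,-0.726,0,0,0.375,1,0.65,-0.7,-0.726,0,0,0.375,1,0.8,-0.8,-0.726,0,0,0.375,1]
  newtons: 12

```text
time: 1.1
position: [0.3638, -0.3048, 0.4009]
tool_rot: [3.14, -0.064, 0.0]
ft_force: [1.1, -1.3, -0.2]
grip_width: 0.998
grip_force: 0.0
```

```bash
python3 -c "
from h import *
print(loc(),row((-.083,.085,.36)))"
```

```text
[-0.26519564 -0.26058548  0.40085166] [ 6.070e-01 -1.152e+00  1.350e-01  1.000e-03 -0.000e+00 -1.000e-03]
```

>>> jog_arm:
  moves: [0.08,-0.17,0,0,0,0,1,0.18,-0.34,0,0,0,0,1,0.28,-0.5,0,0,0,0,1,0.38,-0.67,0,0,0,0,1,0.48,-0.84,0,0,0,0,1,0.58,-0.95,0.03,0,0,0,1,0.607,-1.0,0.1,0,0,0,1,0.607,-1.0,0.1,0,0,0,1]

```text
time: 2.1
position: [0.5567, -0.013, 0.3686]
tool_rot: [-3.14, 0.058, 0.007]
ft_force: [0.5, -0.2, 1.1]
grip_width: 0.995
grip_force: 0.0
```

>>> jog_arm:
  moves: [0,-0.1,0,0,0,0,1,0,-0.152,0,0,0,0,1,0,-0.152,0.035,0,0,0,1,0,-0.152,0.035,0,0,0,1,0,-0.152,0.035,0,0,0,1,0,-0.152,0.035,0,0,0,1,0,-0.152,0.035,0,0,0,1,0,-0.152,0.035,0,0,0,1]

```text
time: 3.1
position: [0.5593, 0.0312, 0.3603]
tool_rot: [3.141, -0.063, 0.0]
ft_force: [-0.8, -0.1, 0.3]
grip_width: 1.0
grip_force: 0.0
```

```bash
cat >> h.py <<'E'
def wproj(c,P,p,r): # world->wrist px
    M=np.linalg.inv(c["tool_from_camera"]); t=r.inv().apply(np.atleast_2d(P)-p)
    k=t@M[:3,:3].T+M[:3,3]; k=k*[1,-1,-1]; rho=np.hypot(k[:,0],k[:,1]); th=np.arctan2(rho,k[:,2])
    return np.c_[c["cx"]+c["fx"]*th*k[:,0]/rho,c["cy"]+c["fy"]*th*k[:,1]/rho]
E
python3 - <<'E'
from h import *
s,p,r=st();c=ctrl.get_image("wrist");np.save("w.npy",c,allow_pickle=True)
print(loc(),{k:c[k] for k in c if k!="pixels"})
save("w1.png",c["pixels"],1.5)
for x in(-.02,-.05,-.083): print(x,1.5*wproj(c,W([(x,.105,.289),(x,.065,.289)]),p,r))
print("ball",1.5*wproj(c,W([(-.142,.085,.285),(-.142,-.085,.285),(0,-.085,.272)]),p,r))
E
```

```text
[-0.08322911  0.08301473  0.36029007] {'fx': 297.3186396354542, 'fy': 297.3186396354542, 'cx': 253.38167725037118, 'cy': 190.79386593233872, 'tool_from_camera': array([[-7.10011308e-04,  9.67986396e-01,  2.51001661e-01,
         6.83239409e-02],
       [ 9.99999464e-01,  8.76465079e-04, -5.51372233e-04,
        -1.89260564e-04],
       [-7.53715011e-04,  2.51001135e-01, -9.67986499e-01,
        -2.00707282e-01],
       [ 0.00000000e+00,  0.00000000e+00,  0.00000000e+00,
         1.00000000e+00]])}
-0.02 [[343.6219721  181.6229377 ]
 [409.67808065 181.49727661]]
-0.05 [[344.18525461 230.38814343]
 [409.28238942 230.29516662]]
-0.083 [[345.09552776 282.45386505]
 [408.60749581 282.39487741]]
ball [[377.12683203 365.47957805]
 [606.37648397 358.37067995]
 [617.82357765 162.80096317]]
```

View pics/w1.png

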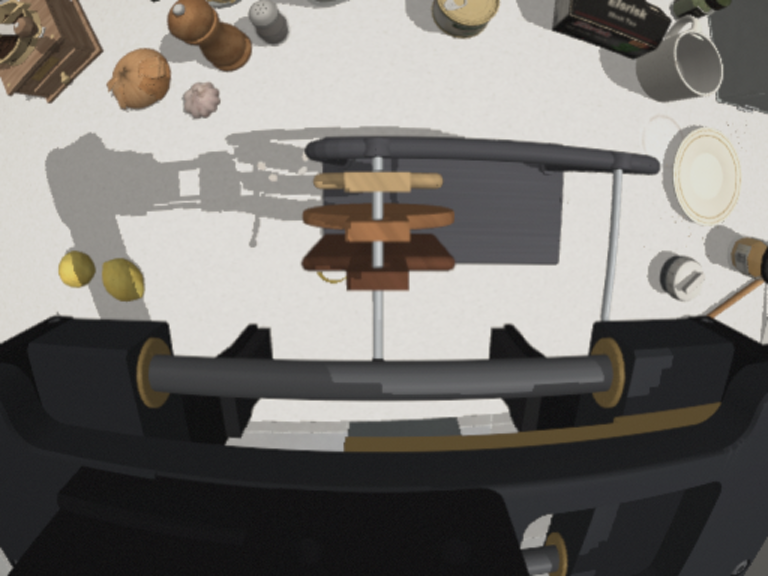

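The wrist view agrees with the fit. The handle tops lie at v≈181 (pale), 231 (round) and 279 (dark), so x ≈ -20, -50 and -81 mm. Next is grasping the dark board.

>>> jog_arm:
  moves: [0.007,-0.005,0.1,0,0,0,1,0.007,-0.005,0.2,0,0,0,1,0.007,-0.005,0.3,0,0,0,1,0.007,-0.005,0.36,0,0,0,1,0.007,-0.005,0.373,0,0,0,0.5,0.007,-0.005,0.373,0,0,0,-0.3,0.007,-0.005,0.373,0,0,0,-0.5,0.007,-0.005,0.373,0,0,0,-0.5]
  newtons: 12

```text
time: 4.15
position: [0.5619, 0.0328, 0.2492]
tool_rot: [3.141, -0.063, 0.002]
ft_force: [-0.5, 0.3, 0.1]
grip_width: 0.627
grip_force: 0.0
```

```bash
python3 -c "
from h import *
print(loc())"
```

```text
[-0.08070083  0.08464568  0.24918254]
```

>>> jog_arm:
  moves: [0,0,0,0,0,0,-0.5,0,0,0,0,0,0,-0.5,0,0,0,0,0,0,-0.5,0,0,0,0,0,0,-0.5,0,0,-0.006,0,0,0,-0.5,0,0,-0.012,0,0,0,-0.5,0,0,-0.018,0,0,0,-0.5,0,0,-0.018,0,0,0,-0.5]

```text
time: 5.15
position: [0.5614, 0.0326, 0.2535]
tool_rot: [-3.141, 0.063, 0.001]
ft_force: [0.5, 3.1, -0.6]
grip_width: 0.249
grip_force: 1.7
```

Run:
```python
from h import *
s,p,r=st();print(loc(),s["grip_width"],s["grip_force"],s["ft_force"]);a=[ctrl.get_image(n) for n in("wrist","side")]
A=a[0]["pixels"][100:360,100:400];B=a[1]["pixels"][110:260,180:330]
A=cv2.resize(A,(480,416));B=cv2.resize(B,(416,416),interpolation=cv2.INTER_CUBIC)
save("w2.png",np.hstack([A,B])[:,:800])
print((wproj(a[0],np.array([p,p+r.apply([0,0,-.0187])]),p,r)-100)*1.6)
```

```text
[-0.08126959  0.084386    0.25346898] 0.2485038992764116 1.6860102256760001 [ 0.48173238  3.08832955 -0.64503589]
[[245.60461513 180.66227749]
 [245.65691174 195.41045404]]
```

View pics/w2.png

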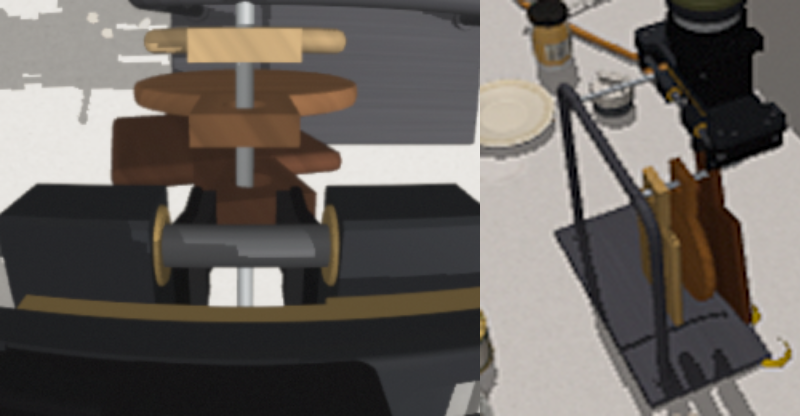

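Run:
```python
from h import *
c=ctrl.get_image("wrist");x=np.clip(c["pixels"].astype(float)*2.2,0,255).astype(np.uint8)
save("w3.png",x,4.5,(165,160,320,290))
```

```text
(no output)
```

View pics/w3.png

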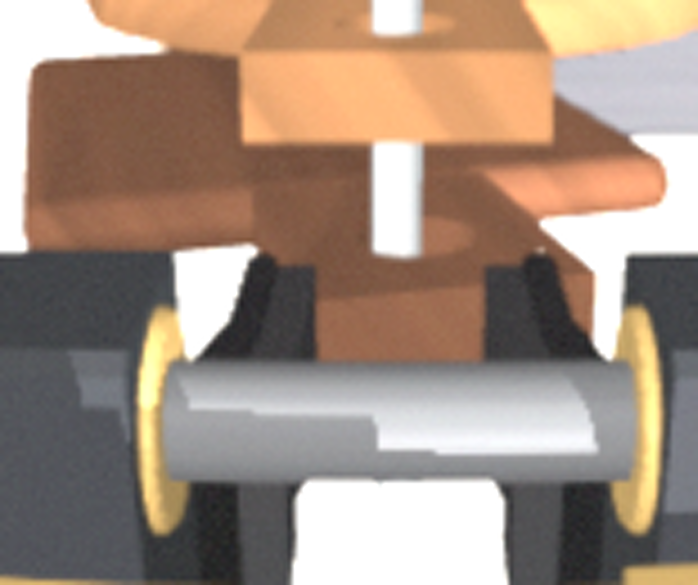

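Run:
```python
from h import *
s,p,r=st();c=np.load("w.npy",allow_pickle=True).item()
for z in(.254,.272,.284,.289):
  print(z,[(x,np.round(wproj(c,W([(x,.085,z)]),p,r)[0],1)) for x in(-.05,-.062,-.072,-.081,-.09)])
```

```text
0.254 [(-0.05, array([252.7, 169.7])), (-0.062, array([252.7, 186.8])), (-0.072, array([252.7, 200.6])), (-0.081, array([252.8, 212.7])), (-0.09, array([252.8, 224.6]))]
0.272 [(-0.05, array([252.7, 175. ])), (-0.062, array([252.7, 193.5])), (-0.072, array([252.7, 208.5])), (-0.081, array([252.7, 221.6])), (-0.09, array([252.7, 234.3]))]
0.284 [(-0.05, array([252.6, 179.1])), (-0.062, array([252.6, 198.8])), (-0.072, array([252.7, 214.6])), (-0.081, array([252.7, 228.4])), (-0.09, array([252.7, 241.7]))]
0.289 [(-0.05, array([252.6, 180.9])), (-0.062, array([252.6, 201.2])), (-0.072, array([252.7, 217.4])), (-0.081, array([252.7, 231.5])), (-0.09, array([252.7, 245.1]))]
```

>>> jog_arm:
  moves: [0,0,0.012,0,0,0,1,0,0,0.012,0,0,0,1,0,0,0.012,0,0,0,1,0,0,0.012,0,0,0,1,0,0,0.012,0,0,0,1,0,0,0.012,0,0,0,1,0,0,0.012,0,0,0,1,0,0,0.012,0,0,0,1]

```text
time: 6.3
position: [0.5615, 0.0327, 0.2501]
tool_rot: [3.141, -0.063, 0.0]
ft_force: [-0.3, 0.3, -0.3]
grip_width: 0.984
grip_force: 0.0
```

Run:
```python
from h import *
s,p,r=st();print(loc(),s["ft_force"]);c=ctrl.get_image("wrist");x=np.clip(c["pixels"].astype(float)*2.2,0,255).astype(np.uint8)
d=ctrl.get_image("side");y=np.clip(d["pixels"].astype(float)*1.5,0,255).astype(np.uint8)
A=cv2.resize(x[150:310,140:360],None,fx=2,fy=2,interpolation=cv2.INTER_CUBIC);B=cv2.resize(y[135:215,200:310],None,fx=3,fy=4,interpolation=cv2.INTER_CUBIC)
print(A.shape,B.shape)
save("w4.png",np.hstack([A,B]))
```

```text
[-0.08118304  0.08452899  0.25013881] [-0.33197308  0.34802488 -0.29880474]
(320, 440, 3) (320, 330, 3)
```

View pics/w4.png

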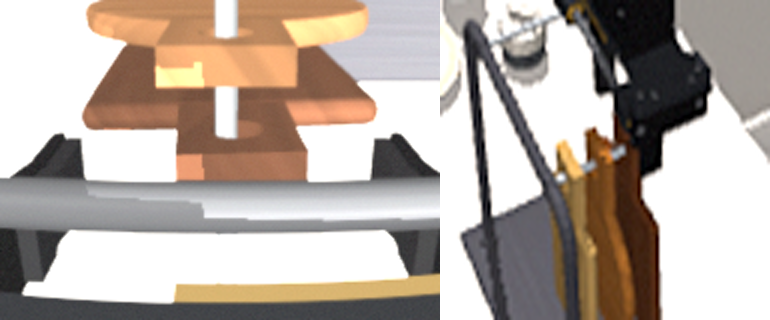

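Run:
```python
from h import *
S=np.load("side.npy",allow_pickle=True).item()
for z in(.25,.265,.28,.29):
  for x in(-.09,-.072):print(z,x,np.round((proj(S,W([(x,.0845+.0435,z),(x,.0845+.0585,z)]))-[200,135])*[3,4]+[440,0],0).tolist())
print(np.round((proj(S,W([(-.075,.105,.289),(-.087,.105,.289),(-.087,.065,.289),(-.075,.065,.289)]))-[200,135])*[3,4]+[440,0],0).tolist())
d=ctrl.get_image("side")
y=np.clip(d["pixels"].astype(float)*1.7,0,255).astype(np.uint8)
for z in(.25,.28):
  for P in W([(-.081,.0845+.0435,z),(-.081,.0845-.0435,z)]):
    u,v=proj(S,P)[0]; y[int(round(v)),int(round(u))]=[255,0,0] if z<.26 else [0,255,0]
save("s2.png",y,8,(225,115,310,190))
```

```text
0.25 -0.09 [[655.0, 203.0], [662.0, 216.0]]
0.25 -0.072 [[638.0, 211.0], [645.0, 224.0]]
0.265 -0.09 [[655.0, 188.0], [662.0, 202.0]]
0.265 -0.072 [[638.0, 196.0], [645.0, 210.0]]
0.28 -0.09 [[655.0, 173.0], [662.0, 187.0]]
0.28 -0.072 [[638.0, 181.0], [645.0, 195.0]]
0.29 -0.09 [[655.0, 163.0], [662.0, 176.0]]
0.29 -0.072 [[638.0, 171.0], [645.0, 185.0]]
[[630.0, 151.0], [641.0, 145.0], [622.0, 111.0], [611.0, 116.0]]
```

View pics/s2.png

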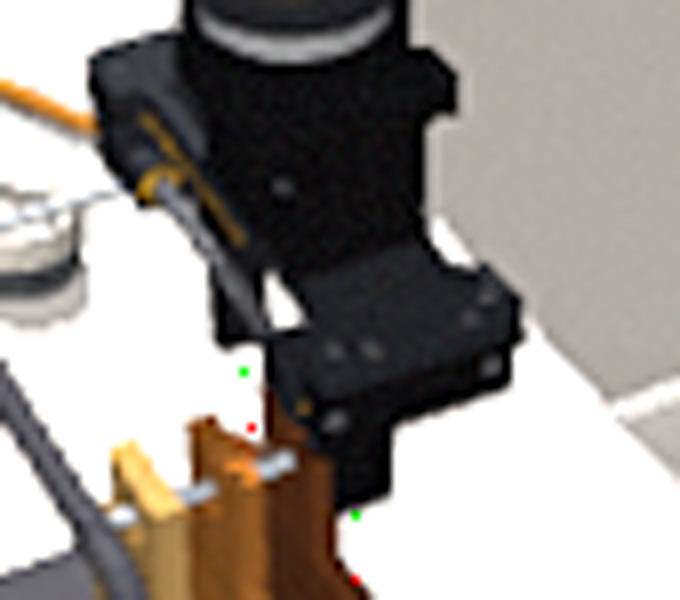

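Run:
```python
from h import *
s,p,r=st();c=np.load("w.npy",allow_pickle=True).item();S=np.load("side.npy",allow_pickle=True).item()
M=c["tool_from_camera"]
def wray(u,v):
    d=np.array([u-c["cx"],v-c["cy"]]);rho=np.hypot(*d);th=rho/c["fx"];k=np.r_[d/rho*np.sin(th),np.cos(th)]*[1,-1,-1]
    return M[:3,3],M[:3,:3]@k
def sray(u,v):
    o,d=ray(S,u,v);return r.inv().apply(o-p),r.inv().apply(d)
f=lambda u,v:(225+u/8,115+v/8)
# rod plane: contains wrist cam, normal
o1,d1=wray(253,252);n=np.cross(d1,[0,1,0])
for nm,uv in(("rod near",f(255,310)),("rod mid",f(215,255)),("gold far",f(165,188))):
    o,d=sray(*uv);t=np.dot(o1-o,n)/np.dot(d,n);print(nm,np.round(o+d*t,4))
# tip: wrist +x-edge tip, left finger (tool y negative = stand +y)
for v in(217,):
    o1,d1=wray(180,v);n=np.cross(d1,[0,1,0])
    for uv in(f(335,510),f(390,488)):
        o,d=sray(*uv);t=np.dot(o1-o,n)/np.dot(d,n);print("tip",np.round(o+d*t,4))
```

```text
rod near [-0.0612  0.1632  0.061 ]
rod mid [-0.0708  0.2236  0.0804]
gold far [-0.0666  0.2652  0.0718]
tip [ 0.0198 -0.0708 -0.0652]
tip [ 0.082  -0.2263 -0.2391]
```

The open fingertips end about 36 mm above the reported TCP. Both the wrist and side views show it, so the fingers closed just over the top of the handle. I'll go 35 mm lower, watch the force, and grip.

>>> jog_arm:
  moves: [0,0,0.03,0,0,0,1,0,0,0.06,0,0,0,1,0,0,0.09,0,0,0,1,0,0,0.115,0,0,0,0.5,0,0,0.115,0,0,0,-0.3,0,0,0.115,0,0,0,-0.3,0,0,0.115,0,0,0,-0.3,0,0,0.115,0,0,0,-0.3]
  newtons: 12

```text
time: 7.45
position: [0.5616, 0.0327, 0.2159]
tool_rot: [3.141, -0.063, 0.001]
ft_force: [0.3, -0.3, -0.4]
grip_width: 0.516
grip_force: 0.0
```

>>> jog_arm:
  moves: [0,0,0,0,0,0,-0.5,0,0,0,0,0,0,-0.5,0,0,0,0,0,0,-0.5,0,0,0,0,0,0,-0.5,0,0,-0.006,0,0,0,-0.5,0,0,-0.012,0,0,0,-0.5,0,0,-0.018,0,0,0,-0.5,0,0,-0.018,0,0,0,-0.5]

```text
time: 8.45
position: [0.5614, 0.0328, 0.221]
tool_rot: [-3.141, 0.063, 0.0]
ft_force: [-0.4, -0.6, -2.7]
grip_width: 0.468
grip_force: 11.8
```

Run:
```python
from h import *
s,p,r=st();print(loc(),s["ft_force"],s["grip_width"],s["grip_force"]);c=ctrl.get_image("wrist");x=np.clip(c["pixels"].astype(float)*2.,0,255).astype(np.uint8)
save("w5.png",x,3,(130,130,380,320))
```

```text
[-0.0812115   0.08459773  0.22098886] [-0.44527684 -0.59629279 -2.68137994] 0.46777094720218304 11.814534030854702
```

Gripped: 40.7 mm wide, 11.8 N, weight about 2.7 N. I'll draw it along the rod and up the rise, watching the force.

>>> jog_arm:
  moves: [-0.033,0,0,0,0,0,-0.5,-0.067,0,0,0,0,0,-0.5,-0.093,0,-0.001,0,0,0,-0.5,-0.113,0,-0.004,0,0,0,-0.5,-0.13,0,-0.008,0,0,0,-0.5,-0.143,0,-0.014,0,0,0,-0.5,-0.157,0,-0.0205,0,0,0,-0.5,-0.157,0,-0.0205,0,0,0,-0.5]

```text
time: 9.5
position: [0.5144, 0.0346, 0.2275]
tool_rot: [3.141, -0.063, 0.001]
ft_force: [-0.0, 0.5, -2.3]
grip_width: 0.461
grip_force: 11.9
```

>>> jog_arm:
  moves: [-0.017,0,-0.008,0,0,0,-0.5,-0.033,0,-0.0155,0,0,0,-0.5,-0.047,0,-0.0215,0,0,0,-0.5,-0.067,0,-0.0215,0,0,0,-0.5,-0.087,0,-0.0215,0,0,0,-0.5,-0.113,0,-0.0215,0,0,0,-0.5,-0.14,0,-0.0215,0,0,0,-0.5,-0.14,0,-0.0215,0,0,0,-0.5]

```text
time: 10.5
position: [0.4718, 0.0362, 0.2337]
tool_rot: [3.14, -0.063, 0.0]
ft_force: [0.7, 0.6, -2.3]
grip_width: 0.461
grip_force: 11.9
```

Run:
```python
from h import *
s,p,r=st();print(loc(),s["ft_force"],s["joint_positions"]);c=ctrl.get_image("wrist");x=np.clip(c["pixels"].astype(float)*1.6,0,255).astype(np.uint8)
save("w6.png",x,1.5)
print("rball,rroot,lball",1.5*wproj(c,W([(-.142,-.085,.285),(0,-.085,.272),(-.142,.085,.285)]),p,r))
```

```text
[-0.17085616  0.08447246  0.23370106] [ 0.6630695   0.64740655 -2.25568397] [ 0.55325111 -0.06721903 -0.64744394  1.77063263 -0.04021171  1.42465547
 -1.69797958]
rball,rroot,lball [[750.76920624 287.32590093]
 [734.47466389  -6.95025298]
 [378.96479311 288.1918239 ]]
```

View pics/w6.png

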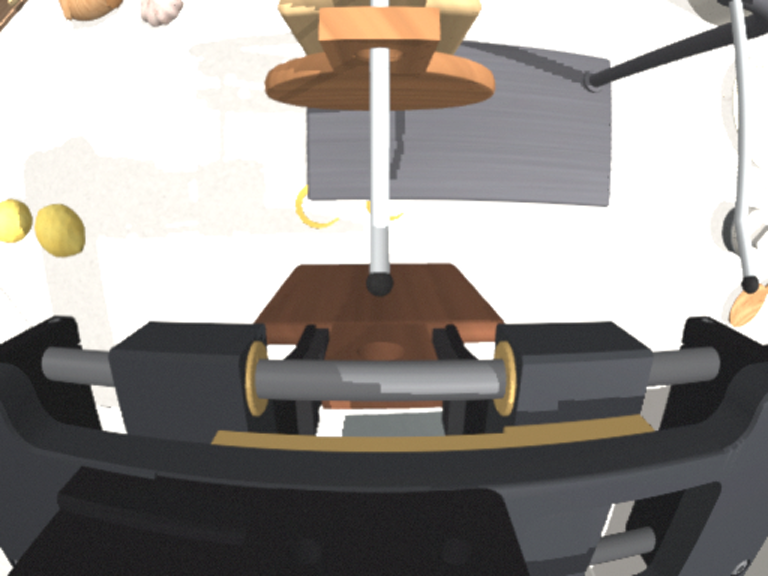

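The dark board is clear. Its hole at (380,350) lines up with the ball at (379,284). The right ball at (750,284) lies where predicted (751,287). I'll shift across to the right hook.

>>> jog_arm:
  moves: [-0.01,0.07,0,0,0,0,-0.5,-0.01,0.17,0,0,0,0,-0.5,-0.01,0.28,0,0,0,0,-0.5,-0.01,0.39,0,0,0,0,-0.5,-0.01,0.49,0,0,0,0,-0.5,0,0.55,0,0,0,0,-0.5,0,0.565,0,0,0,0,-0.5,0,0.565,0,0,0,0,-0.5]

```text
time: 11.55
position: [0.4659, -0.1321, 0.2335]
tool_rot: [-3.14, 0.061, 0.0]
ft_force: [-0.5, 0.0, -2.6]
grip_width: 0.457
grip_force: 11.9
```

```bash
cat > ball.py <<'E'
from h import *
s,p,r=st();c=ctrl.get_image("wrist");B=W([(-.142,-.085,.285)]);u,v=wproj(c,B,p,r)[0]
g=c["pixels"].astype(int).sum(2);i,j=int(v),int(u);w=g[i-14:i+12,j-14:j+15]
m=w<130;m=cv2.morphologyEx(m.astype(np.uint8),cv2.MORPH_OPEN,np.ones((3,3),np.uint8))
n,l,stt,cen=cv2.connectedComponentsWithStats(m)
print(loc(),s["ft_force"],(u,v),[(stt[k],cen[k]+[j-14,i-14]) for k in range(1,n)])
E
python3 ball.py
```

```text
[-0.17003851 -0.08360443  0.23361573] [-0.52428221  0.01157122 -2.64332039] (np.float64(255.4958947702682), np.float64(193.7129557489869)) [(array([  0,   0,  29,  26, 631], dtype=int32), array([254.06339144, 192.51980983]))]
```

>>> jog_arm:
  moves: [0.025,0,0,0,0,0,-0.5,0.05,0,0,0,0,0,-0.5,0.075,0,0,0,0,0,-0.5,0.095,0,0,0,0,0,-0.5,0.11,0,0.007,0,0,0,-0.5,0.127,0,0.0145,0,0,0,-0.5,0.143,0,0.0215,0,0,0,-0.5,0.143,0,0.0215,0,0,0,-0.5]

```text
time: 12.6
position: [0.5085, -0.1347, 0.2267]
tool_rot: [-3.141, 0.062, 0.001]
ft_force: [-0.2, -0.4, -2.1]
grip_width: 0.461
grip_force: 11.9
```

>>> jog_arm:
  moves: [0.014,0,0.0065,0,0,0,-0.5,0.028,0,0.0125,0,0,0,-0.5,0.044,0,0.0185,0,0,0,-0.5,0.067,0,0.0215,0,0,0,-0.5,0.117,0,0.0215,0,0,0,-0.5,0.175,0,0.0215,0,0,0,-0.5,0.233,0,0.0215,0,0,0,-0.5,0.273,0,0.0215,0,0,0,-0.5]

```text
time: 13.6
position: [0.5917, -0.138, 0.2204]
tool_rot: [-3.14, 0.062, -0.0]
ft_force: [-0.8, -0.6, -2.3]
grip_width: 0.457
grip_force: 11.9
```

>>> jog_arm:
  moves: [0,0,0.006,0,0,0,-0.5,0,0,0.012,0,0,0,-0.5,0,0,0.017,0,0,0,-0.3,0,0,0.017,0,0,0,0.2,0,0,0.017,0,0,0,0.5,0,0,0.017,0,0,0,0.5,0,0,0.017,0,0,0,0.5,0,0,0.017,0,0,0,0.5]

```text
time: 14.6
position: [0.5904, -0.1381, 0.2156]
tool_rot: [3.141, -0.063, -0.0]
ft_force: [-0.7, -0.1, 0.3]
grip_width: 0.746
grip_force: 0.0
```

```bash
python3 -c "
from h import *
print(loc(),row((-.05,.0845,.2155)))"
```

```text
[-0.04547774 -0.08499592  0.21561396] [-0.015 -0.565  0.     0.     0.     0.   ]
```

>>> jog_arm:
  moves: [0,0,-0.1,0,0,0,1,0,0,-0.22,0,0,0,1,-0.005,-0.06,-0.267,0,0,0,1,-0.01,-0.2,-0.267,0,0,0,1,-0.015,-0.35,-0.267,0,0,0,1,-0.015,-0.48,-0.267,0,0,0,1,-0.015,-0.565,-0.267,0,0,0,1,-0.015,-0.565,-0.267,0,0,0,1]

```text
time: 15.6
position: [0.5917, 0.0357, 0.2952]
tool_rot: [-3.14, 0.052, 0.002]
ft_force: [-0.1, 0.8, -0.3]
grip_width: 1.002
grip_force: 0.0
```

Run:
```python
from h import *
s,p,r=st();print(loc());c=ctrl.get_image("wrist");np.save("w7.npy",c,allow_pickle=True)
p6=W([(-.17086,.08447,.2337)])[0]
print([(x,np.round(1.5*wproj(c,W([(x,.105,.289)]),p6,r)[0])) for x in(-.04,-.046,-.05,-.056,-.06)])
px=c["pixels"].astype(int)
for x in(-.044,-.05,-.056): print(x,np.round(wproj(c,W([(x,.105,.289),(x,.065,.289)]),p,r)))
u=int(wproj(c,W([(-.05,.095,.289)]),p,r)[0][0])
for v in range(165,235,2): print(v,px[v,u],end=' ')
```

```text
[-0.05110878  0.08877427  0.29520327]
[(-0.04, array([321.,  -7.])), (-0.046, array([320.,   9.])), (-0.05, array([320.,  20.])), (-0.056, array([319.,  36.])), (-0.06, array([319.,  47.]))]
-0.044 [[231. 201.]
 [286. 201.]]
-0.05 [[231. 209.]
 [286. 209.]]
-0.056 [[231. 216.]
 [286. 217.]]
165 [133 112  82] 167 [133 112  82] 169 [131 110  81] 171 [130 110  80] 173 [128 108  79] 175 [127 107  79] 177 [83 61 42] 179 [88 64 45] 181 [86 62 43] 183 [80 58 40] 185 [83 61 43] 187 [85 60 43] 189 [85 61 43] 191 [85 61 42] 193 [87 62 43] 195 [86 62 43] 197 [87 63 44] 199 [87 62 43] 201 [102  74  51] 203 [115  82  56] 205 [113  80  55] 207 [112  79  54] 209 [111  78  53] 211 [110  78  52] 213 [109  78  53] 215 [111  82  59] 217 [216 211 203] 219 [229 227 222] 221 [230 228 224] 223 [229 227 223] 225 [229 226 222] 227 [230 227 223] 229 [228 226 222] 231 [229 227 223] 233 [230 228 223]
```

>>> jog_arm:
  moves: [0.002,0,0.06,0,0,0,1,0.002,0,0.14,0,0,0,1,0.002,0,0.21,0,0,0,1,0.002,0,0.255,0,0,0,0.5,0.002,0,0.267,0,0,0,-0.3,0.002,0,0.267,0,0,0,-0.5,0.002,0,0.267,0,0,0,-0.5,0.002,0,0.267,0,0,0,-0.5]

```text
time: 16.65
position: [0.5937, 0.0315, 0.2164]
tool_rot: [3.141, -0.063, 0.002]
ft_force: [0.1, -0.1, -0.2]
grip_width: 0.519
grip_force: 0.0
```

```bash
python3 -c "
from h import *
print(loc())"
```

```text
[-0.04896004  0.0846244   0.21635437]
```

>>> jog_arm:
  moves: [0,0,0,0,0,0,-0.5,0,0,0,0,0,0,-0.5,0,0,0,0,0,0,-0.5,0,0,0,0,0,0,-0.5,0,0,-0.006,0,0,0,-0.5,0,0,-0.012,0,0,0,-0.5,0,0,-0.018,0,0,0,-0.5,0,0,-0.018,0,0,0,-0.5]

```text
time: 17.65
position: [0.5932, 0.0313, 0.2209]
tool_rot: [3.141, -0.063, -0.0]
ft_force: [-0.3, 0.1, -1.5]
grip_width: 0.456
grip_force: 12.0
```

>>> jog_arm:
  moves: [-0.04,0,0,0,0,0,-0.5,-0.09,0,0,0,0,0,-0.5,-0.14,0,0,0,0,0,-0.5,-0.185,0,0,0,0,0,-0.5,-0.205,0,-0.001,0,0,0,-0.5,-0.22,0,-0.004,0,0,0,-0.5,-0.237,0,-0.009,0,0,0,-0.5,-0.237,0,-0.009,0,0,0,-0.5]

```text
time: 18.65
position: [0.5222, 0.0343, 0.2239]
tool_rot: [3.141, -0.063, 0.001]
ft_force: [1.2, -0.0, -1.5]
grip_width: 0.457
grip_force: 12.0
```

```bash
python3 -c "
from h import *
print(loc())"
```

```text
[-0.12045273  0.08454909  0.22393063]
```

>>> jog_arm:
  moves: [-0.013,0,-0.006,0,0,0,-0.5,-0.027,0,-0.012,0,0,0,-0.5,-0.043,0,-0.02,0,0,0,-0.5,-0.058,0,-0.0265,0,0,0,-0.5,-0.073,0,-0.0325,0,0,0,-0.5,-0.105,0,-0.0325,0,0,0,-0.5,-0.14,0,-0.0325,0,0,0,-0.5,-0.172,0,-0.0325,0,0,0,-0.5]

```text
time: 19.65
position: [0.4697, 0.0363, 0.2334]
tool_rot: [3.141, -0.063, -0.0]
ft_force: [1.0, -0.4, -1.7]
grip_width: 0.458
grip_force: 12.0
```

>>> jog_arm:
  moves: [-0.01,0.07,0,0,0,0,-0.5,-0.01,0.17,0,0,0,0,-0.5,-0.01,0.28,0,0,0,0,-0.5,-0.01,0.39,0,0,0,0,-0.5,-0.01,0.49,0,0,0,0,-0.5,0,0.55,0,0,0,0,-0.5,0,0.565,0,0,0,0,-0.5,0,0.565,0,0,0,0,-0.5]

```text
time: 20.65
position: [0.464, -0.1321, 0.2334]
tool_rot: [-3.14, 0.061, 0.0]
ft_force: [0.2, -0.3, -1.3]
grip_width: 0.459
grip_force: 12.0
```

```bash
python3 -c "
from h import *
print(loc())"
```

```text
[-0.17200369 -0.08400224  0.23344345]
```

>>> jog_arm:
  moves: [0.027,0,0,0,0,0,-0.5,0.055,0,0,0,0,0,-0.5,0.08,0,0,0,0,0,-0.5,0.1,0,0,0,0,0,-0.5,0.116,0,0.007,0,0,0,-0.5,0.133,0,0.0145,0,0,0,-0.5,0.149,0,0.0215,0,0,0,-0.5,0.149,0,0.0215,0,0,0,-0.5]

```text
time: 21.65
position: [0.5086, -0.1347, 0.2266]
tool_rot: [-3.141, 0.062, 0.001]
ft_force: [-0.2, -0.5, -1.2]
grip_width: 0.457
grip_force: 12.0
```

>>> jog_arm:
  moves: [0.014,0,0.0065,0,0,0,-0.5,0.028,0,0.0125,0,0,0,-0.5,0.044,0,0.0185,0,0,0,-0.5,0.067,0,0.0215,0,0,0,-0.5,0.1,0,0.0215,0,0,0,-0.5,0.13,0,0.0215,0,0,0,-0.5,0.14,0,0.0215,0,0,0,-0.5,0.14,0,0.0215,0,0,0,-0.5]

```text
time: 22.65
position: [0.5506, -0.1364, 0.2204]
tool_rot: [-3.141, 0.062, 0.001]
ft_force: [0.6, -0.1, -0.9]
grip_width: 0.457
grip_force: 12.0
```

>>> jog_arm:
  moves: [0,0,0.006,0,0,0,-0.5,0,0,0.012,0,0,0,-0.5,0,0,0.017,0,0,0,-0.3,0,0,0.017,0,0,0,0.2,0,0,0.017,0,0,0,0.5,0,0,0.017,0,0,0,0.5,0,0,0.017,0,0,0,0.5,0,0,0.017,0,0,0,0.5]

```text
time: 23.65
position: [0.5505, -0.1365, 0.2154]
tool_rot: [3.141, -0.063, -0.0]
ft_force: [1.1, 0.1, -0.6]
grip_width: 0.745
grip_force: 0.0
```

```bash
python3 -c "
from h import *
print(loc(),row((-.02,.0845,.2156)))"
```

```text
[-0.08536832 -0.08501565  0.21543418] [ 0.218 -0.565 -0.001  0.     0.     0.   ]
```

Both front boards hang let go on the right hook. Next, the pale board, with a shallower grip.

>>> jog_arm:
  moves: [0,0,-0.1,0,0,0,1,0,0,-0.22,0,0,0,1,0.03,-0.06,-0.267,0,0,0,1,0.08,-0.2,-0.267,0,0,0,1,0.14,-0.35,-0.267,0,0,0,1,0.19,-0.48,-0.267,0,0,0,1,0.218,-0.565,-0.267,0,0,0,1,0.218,-0.565,-0.267,0,0,0,1]

```text
time: 24.65
position: [0.6226, 0.0335, 0.2952]
tool_rot: [-3.14, 0.055, 0.001]
ft_force: [-0.1, 0.6, -0.1]
grip_width: 1.005
grip_force: 0.0
```

Run:
```python
from h import *
s,p,r=st();print(loc());c=ctrl.get_image("wrist")
px=c["pixels"].astype(int)
for x in(-.014,-.02,-.026): print(x,np.round(wproj(c,W([(x,.105,.289),(x,.065,.289)]),p,r)))
print("right hook handles expect",[np.round(wproj(c,W([(x,-.085+dy,.289)]),p,r)[0]) for x in(-.0455,-.0855) for dy in(-.02,.02)])
u=int(wproj(c,W([(-.02,.095,.289)]),p,r)[0][0])
for v in range(180,235,2): print(v,px[v,u],end=' ')
g=np.clip(px*1.6,0,255).astype(np.uint8);save("w8.png",g,1.5)
```

```text
[-0.02010743  0.08776647  0.29517212]
-0.014 [[230. 202.]
 [285. 202.]]
-0.02 [[230. 210.]
 [284. 210.]]
-0.026 [[230. 218.]
 [284. 218.]]
right hook handles expect [array([463., 234.]), array([430., 236.]), array([453., 272.]), array([421., 277.])]
180 [56 56 57] 182 [50 50 51] 184 [50 48 46] 186 [95 81 61] 188 [96 82 61] 190 [96 81 61] 192 [96 82 62] 194 [96 82 61] 196 [96 81 61] 198 [95 81 60] 200 [97 82 62] 202 [123 104  77] 204 [130 109  80] 206 [132 111  82] 208 [133 112  82] 210 [132 112  82] 212 [130 109  81] 214 [129 109  80] 216 [125 106  80] 218 [181 178 172] 220 [228 226 222] 222 [229 227 223] 224 [229 226 222] 226 [230 228 223] 228 [230 228 224] 230 [230 228 224] 232 [230 228 224] 234 [230 228 223]
```

>>> jog_arm:
  moves: [0.001,0,0.05,0,0,0,1,0.001,0,0.11,0,0,0,1,0.001,0,0.17,0,0,0,1,0.001,0,0.215,0,0,0,0.5,0.001,0,0.23,0,0,0,-0.3,0.001,0,0.23,0,0,0,-0.5,0.001,0,0.23,0,0,0,-0.5,0.001,0,0.23,0,0,0,-0.5]
  newtons: 11

```text
time: 25.7
position: [0.6233, 0.0304, 0.2273]
tool_rot: [3.141, -0.062, 0.002]
ft_force: [-0.4, 0.6, -0.1]
grip_width: 0.517
grip_force: 0.0
```

>>> jog_arm:
  moves: [0,0,0,0,0,0,-0.5,0,0,0,0,0,0,-0.5,0,0,0,0,0,0,-0.5,0,0,0,0,0,0,-0.5,0,0,-0.006,0,0,0,-0.5,0,0,-0.012,0,0,0,-0.5,0,0,-0.018,0,0,0,-0.5,0,0,-0.018,0,0,0,-0.5]

```text
time: 26.7
position: [0.6229, 0.0302, 0.2319]
tool_rot: [3.141, -0.063, -0.0]
ft_force: [0.7, -0.8, -1.8]
grip_width: 0.457
grip_force: 11.0
```

```bash
python3 -c "
from h import *
print(loc())"
```

```text
[-0.01971242  0.08445244  0.23191224]
```

>>> jog_arm:
  moves: [-0.055,0,0,0,0,0,-0.5,-0.11,0,0,0,0,0,-0.5,-0.165,0,0,0,0,0,-0.5,-0.22,0,0,0,0,0,-0.5,-0.265,0,0,0,0,0,-0.5,-0.295,0,-0.001,0,0,0,-0.5,-0.315,0,-0.004,0,0,0,-0.5,-0.327,0,-0.006,0,0,0,-0.5]

```text
time: 27.7
position: [0.5248, 0.0341, 0.2339]
tool_rot: [3.141, -0.063, 0.001]
ft_force: [0.2, -0.0, -1.4]
grip_width: 0.457
grip_force: 11.0
```

```bash
python3 -c "
from h import *
print(loc())"
```

```text
[-0.11783588  0.08449824  0.23392625]
```

>>> jog_arm:
  moves: [-0.016,0,-0.006,0,0,0,-0.5,-0.033,0,-0.014,0,0,0,-0.5,-0.05,0,-0.0215,0,0,0,-0.5,-0.067,0,-0.029,0,0,0,-0.5,-0.082,0,-0.0355,0,0,0,-0.5,-0.113,0,-0.0355,0,0,0,-0.5,-0.147,0,-0.0355,0,0,0,-0.5,-0.18,0,-0.0355,0,0,0,-0.5]

```text
time: 28.7
position: [0.47, 0.0363, 0.2444]
tool_rot: [3.141, -0.063, -0.0]
ft_force: [0.4, 0.5, -2.6]
grip_width: 0.454
grip_force: 11.0
```

Run:
```python
from h import *
s,p,r=st();print(loc())
for P in((.44,.235),(.52,.235),(.62,.235)): print(P,ZS.inv().apply(np.array([*P,0])-[q[0],q[1],0]))
```

```text
[-0.17266927  0.08449921  0.24435546]
(0.44, 0.235) [-0.21062166  0.28181812  0.        ]
(0.52, 0.235) [-0.13068555  0.28501487  0.        ]
(0.62, 0.235) [-0.03076542  0.28901081  0.        ]
```

>>> jog_arm:
  moves: [0,-0.07,0,0,0,0,-0.5,0,-0.18,0,0,0,0,-0.5,0,-0.3,0,0,0,0,-0.5,0,-0.42,0,0,0,0,-0.5,0.03,-0.54,0.03,0,0,0,-0.5,0.09,-0.63,0.08,0,0,0,-0.5,0.16,-0.667,0.13,0,0,0,-0.5,0.23,-0.667,0.18,0,0,0,-0.5]

```text
time: 29.7
position: [0.5477, 0.2348, 0.1899]
tool_rot: [-3.141, 0.059, 0.001]
ft_force: [0.4, 0.4, -1.3]
grip_width: 0.462
grip_force: 11.0
```

>>> jog_arm:
  moves: [0.07,0,0.05,0,0,0,-0.5,0.14,0,0.09,0,0,0,-0.5,0.2,0,0.13,0,0,0,-0.5,0.25,0,0.155,0,0,0,-0.5,0.27,0,0.17,0,0,0,-0.5,0.27,0,0.175,0,0,0,-0.5,0.27,0,0.175,0,0,0,-0.5,0.27,0,0.175,0,0,0,-0.5]

```text
time: 30.7
position: [0.6285, 0.2306, 0.1386]
tool_rot: [-3.141, 0.062, -0.001]
ft_force: [0.0, -0.1, -2.7]
grip_width: 0.458
grip_force: 11.0
```

Run:
```python
from h import *
s,p,r=st();print(loc(),s["ft_force"],s["joint_positions"])
c=ctrl.get_image("side");g=np.clip(c["pixels"].astype(float)*1.4,0,255).astype(np.uint8);np.save("side2.npy",c,allow_pickle=True);save("s3.png",g,1.5)
```

```text
[-0.02207738  0.28496006  0.13855303] [ 0.00409413 -0.12980281 -2.7381282 ] [ 0.11128524  0.46887376 -0.688144    1.43804369  0.29958898  1.34030573
 -2.20191535]
```

```bash
cat > arc.py <<'E'
from h import *
import sys
L,d,x0=.174,.0474,-.0221
def tcp(th,ph,dz=0):
    th,ph=np.radians([th,ph]); X=x0-L*np.cos(th)-.006*(1-np.sin(th)); Z=L*np.sin(th)+.006*np.cos(th)+dz
    return (X+d*np.sin(ph),.285,Z-d*np.cos(ph)), RD*R.from_euler('y',ph)
def show(l):
    for a in l: print(a,row(*tcp(*a)).tolist())
show(eval(sys.argv[1]))
E
python3 arc.py "[(90,0,.004),(90,0,-.0005),(90,0,-.001),(85,5,-.001),(80,10,-.001),(75,15,-.001),(70,20,-.001),(65,25,-.001)]"
```

```text
(90, 0, 0.004) [-0.001, -0.001, 0.027, 0.0, -0.001, 0.001]
(90, 0, -0.0005) [-0.001, -0.001, 0.042, 0.0, -0.001, 0.001]
(90, 0, -0.001) [-0.001, -0.001, 0.043, 0.0, -0.001, 0.001]
(85, 5, -0.001) [-0.037, -0.001, 0.043, -0.0, 0.083, 0.001]
(80, 10, -0.001) [-0.074, -0.001, 0.046, -0.0, 0.166, 0.001]
(75, 15, -0.001) [-0.11, -0.001, 0.052, -0.0, 0.249, 0.001]
(70, 20, -0.001) [-0.146, -0.001, 0.062, -0.0, 0.333, 0.001]
(65, 25, -0.001) [-0.181, -0.001, 0.074, -0.0, 0.416, 0.0]
```

>>> jog_arm:
  moves: [0,0,0.025,0,0,0,-0.5,0,0,0.04,0,0,0,-0.5,0,0,0.043,0,0,0,-0.5,-0.037,0,0.043,0,0.083,0,-0.5,-0.074,0,0.046,0,0.166,0,-0.5,-0.11,0,0.052,0,0.25,0,-0.5,-0.146,0,0.062,0,0.333,0,-0.5,-0.181,0,0.074,0,0.416,0,-0.5]
  newtons: 9

```text
time: 31.75
position: [0.5744, 0.2329, 0.1163]
tool_rot: [3.058, -0.06, 0.683]
ft_force: [0.2, 0.7, -0.4]
grip_width: 0.462
grip_force: 9.0
```

```bash
python3 - <<'E'
from h import *
s,p,r=st();print(loc(),np.degrees((RD.inv()*r).as_rotvec()),s["joint_positions"])
E
python3 arc.py "[(61,25),(57,25),(53,24),(49,22),(45,20),(41,18),(37,16),(33,14)]"
```

```text
[-0.07628658  0.28507488  0.11633963] [ 4.78344454e-02  2.51945004e+01 -2.39292481e-02] [ 0.13109211  0.05168091 -0.73623038  1.99898089  0.41683134  0.78529239
 -2.45829609]
(61, 25) [-0.039, 0.0, -0.003, -0.001, -0.003, 0.0]
(57, 25) [-0.079, 0.0, -0.0, -0.001, -0.003, 0.0]
(53, 24) [-0.122, 0.0, 0.005, -0.001, -0.02, 0.0]
(49, 22) [-0.167, 0.0, 0.014, -0.001, -0.053, 0.0]
(45, 20) [-0.212, 0.0, 0.024, -0.001, -0.087, 0.0]
(41, 18) [-0.255, 0.0, 0.037, -0.001, -0.12, 0.0]
(37, 16) [-0.298, 0.0, 0.053, -0.001, -0.153, 0.0]
(33, 14) [-0.339, 0.0, 0.071, -0.001, -0.187, 0.0]
```

```bash
python3 arc.py "[(61,23),(57,21),(53,18),(49,15),(45,12),(41,9),(37,6),(33,4)]"
```

```text
(61, 23) [-0.044, 0.0, -0.003, -0.001, -0.037, 0.0]
(57, 21) [-0.09, 0.0, -0.0, -0.001, -0.07, 0.0]
(53, 18) [-0.139, 0.0, 0.004, -0.001, -0.12, 0.0]
(49, 15) [-0.186, 0.0, 0.011, -0.001, -0.17, 0.0]
(45, 12) [-0.234, 0.0, 0.021, -0.001, -0.22, 0.0]
(41, 9) [-0.28, 0.0, 0.032, -0.001, -0.27, 0.0]
(37, 6) [-0.325, 0.0, 0.046, -0.001, -0.32, 0.0]
(33, 4) [-0.366, 0.0, 0.063, -0.001, -0.353, 0.0]
```

>>> jog_arm:
  moves: [-0.044,0,-0.003,0,-0.037,0,-0.5,-0.09,0,0,0,-0.07,0,-0.5,-0.139,0,0.004,0,-0.12,0,-0.5,-0.186,0,0.011,0,-0.17,0,-0.5,-0.234,0,0.021,0,-0.22,0,-0.5,-0.28,0,0.032,0,-0.27,0,-0.5,-0.325,0,0.046,0,-0.32,0,-0.5,-0.366,0,0.063,0,-0.353,0,-0.5]

```text
time: 32.75
position: [0.4826, 0.236, 0.0512]
tool_rot: [3.138, -0.063, 0.099]
ft_force: [-0.2, -0.7, -0.6]
grip_width: 0.461
grip_force: 9.0
```

```bash
python3 - <<'E'
from h import *
s,p,r=st();print(loc(),np.degrees((RD.inv()*r).as_rotvec()),s["joint_positions"])
E
python3 arc.py "[(30,2),(27,0),(24,0),(21,0),(18,0),(15,0),(13,0),(11,0)]"
```

```text
[-0.16805457  0.28448099  0.05122361] [0.01400367 3.60052515 0.02455932] [ 0.14843955  0.2132628  -0.74095261  1.9191589   0.21086426  1.02194607
 -2.29514484]
(30, 2) [-0.022, -0.002, 0.02, -0.0, -0.027, -0.0]
(27, 0) [-0.044, -0.002, 0.045, -0.0, -0.06, -0.0]
(24, 0) [-0.06, -0.002, 0.071, -0.0, -0.06, -0.0]
(21, 0) [-0.074, -0.002, 0.098, -0.0, -0.06, -0.0]
(18, 0) [-0.087, -0.002, 0.125, -0.0, -0.06, -0.0]
(15, 0) [-0.098, -0.002, 0.153, -0.0, -0.06, -0.0]
(13, 0) [-0.105, -0.002, 0.173, -0.0, -0.06, -0.0]
(11, 0) [-0.111, -0.002, 0.192, -0.0, -0.06, -0.0]
```

>>> jog_arm:
  moves: [-0.022,0,0.02,0,-0.027,0,-0.5,-0.044,0,0.045,0,-0.06,0,-0.5,-0.06,0,0.071,0,-0.06,0,-0.5,-0.074,0,0.098,0,-0.06,0,-0.5,-0.087,0,0.125,0,-0.06,0,-0.5,-0.098,0,0.153,0,-0.06,0,-0.5,-0.105,0,0.173,0,-0.06,0,-0.5,-0.111,0,0.192,0,-0.06,0,-0.5]

```text
time: 33.75
position: [0.4533, 0.2372, -0.0079]
tool_rot: [3.141, -0.062, 0.005]
ft_force: [-0.5, 0.9, 0.0]
grip_width: 0.462
grip_force: 9.0
```

```bash
python3 - <<'E'
from h import *
s,p,r=st();print(loc(),s["joint_positions"])
a=ctrl.get_image("wrist")["pixels"];b=ctrl.get_image("side")["pixels"]
A=cv2.resize(a[120:330,90:420],None,fx=1.2,fy=1.2);B=cv2.resize(b[180:380,200:460],None,fx=1.5,fy=1.5,interpolation=cv2.INTER_CUBIC)
C=b[115:260,190:310];C=cv2.resize(C,None,fx=2,fy=2)
h=560;I=np.zeros((h,800,3),np.uint8);I[:A.shape[0],:A.shape[1]]=A;I[:B.shape[0],400:400+B.shape[1]]=B[:,:400];I[260:260+C.shape[0],:C.shape[1]]=C
save("f1.png",np.clip(I*1.5,0,255).astype(np.uint8))
E
python3 arc.py "[(10,0),(9,0),(8,0),(7,0),(6,0),(5,0),(4,0),(3,0),(2,0)]"
```

```text
[-0.19742988  0.28459337 -0.0078523 ] [ 0.12131203  0.2917874  -0.72910632  1.97644852  0.23906765  0.95619579
 -2.33612001]
(10, 0) [-0.003, -0.002, 0.011, 0.0, -0.002, 0.0]
(9, 0) [-0.005, -0.002, 0.021, 0.0, -0.002, 0.0]
(8, 0) [-0.007, -0.002, 0.031, 0.0, -0.002, 0.0]
(7, 0) [-0.008, -0.002, 0.041, 0.0, -0.002, 0.0]
(6, 0) [-0.01, -0.002, 0.051, 0.0, -0.002, 0.0]
(5, 0) [-0.011, -0.002, 0.061, 0.0, -0.002, 0.0]
(4, 0) [-0.012, -0.002, 0.071, 0.0, -0.002, 0.0]
(3, 0) [-0.013, -0.002, 0.081, 0.0, -0.002, 0.0]
(2, 0) [-0.014, -0.002, 0.091, 0.0, -0.002, 0.0]
```

View pics/f1.png

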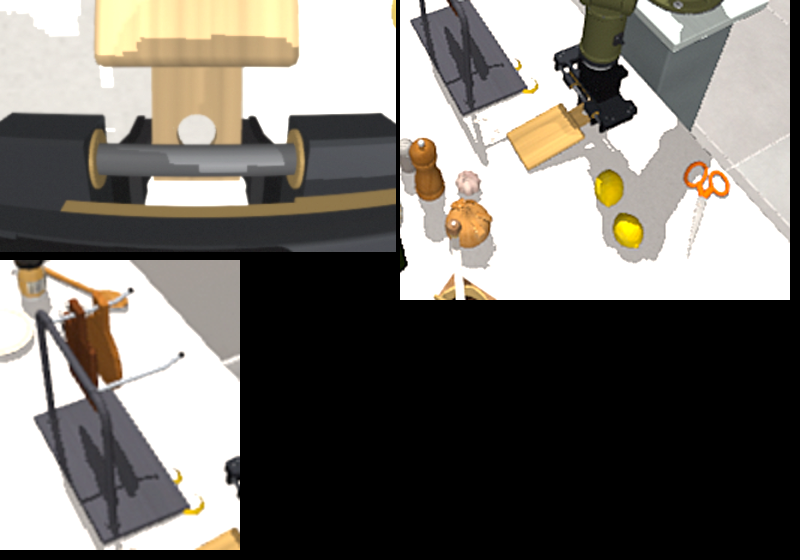

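The board is nearly flat in the grip, and both brown boards hang on the right hook. I'll lower it the last stretch.

>>> jog_arm:
  moves: [-0.003,0,0.011,0,0,0,-0.5,-0.005,0,0.021,0,0,0,-0.5,-0.007,0,0.031,0,0,0,-0.5,-0.008,0,0.041,0,0,0,-0.5,-0.01,0,0.051,0,0,0,-0.5,-0.011,0,0.061,0,0,0,-0.5,-0.012,0,0.071,0,0,0,-0.5,-0.012,0,0.071,0,0,0,-0.5]

```text
time: 34.85
position: [0.4499, 0.2373, -0.029]
tool_rot: [3.141, -0.063, 0.004]
ft_force: [-1.1, 0.1, -1.5]
grip_width: 0.455
grip_force: 9.0
```

>>> jog_arm:
  moves: [0,0,0.004,0,0,0,-0.5,0,0,0.008,0,0,0,-0.5,0,0,0.011,0,0,0,-0.5,0,0,0.014,0,0,0,-0.5,0,0,0.017,0,0,0,-0.5,0,0,0.017,0,0,0,-0.5,0,0,0.017,0,0,0,-0.5,0,0,0.017,0,0,0,-0.5]

```text
time: 35.85
position: [0.4501, 0.2374, -0.0338]
tool_rot: [3.141, -0.063, 0.005]
ft_force: [-0.2, -0.3, -0.6]
grip_width: 0.46
grip_force: 9.0
```

>>> jog_arm:
  moves: [0,0,0.001,0,0,0,-0.5,0,0,0.002,0,0,0,-0.5,0,0,0.003,0,0,0,-0.5,0,0,0.004,0,0,0,-0.5,0,0,0.005,0,0,0,-0.5,0,0,0.006,0,0,0,-0.5,0,0,0.007,0,0,0,-0.5,0,0,0.007,0,0,0,-0.5]
  newtons: 3

```text
time: 36.85
position: [0.4501, 0.2374, -0.036]
tool_rot: [3.141, -0.063, 0.005]
ft_force: [-0.7, 0.7, -0.5]
grip_width: 0.465
grip_force: 3.0
```

>>> jog_arm:
  moves: [0,0,0,0,0,0,-0.07,0,0,0,0,0,0,-0.05,0,0,0,0,0,0,0,0,0,0,0,0,0,0.2,0,0,0,0,0,0,0.4,0,0,0,0,0,0,0.5,0,0,0,0,0,0,0.5,0,0,0,0,0,0,0.5]

```text
time: 37.85
position: [0.4501, 0.2373, -0.036]
tool_rot: [3.141, -0.063, 0.005]
ft_force: [0.0, -0.2, -0.5]
grip_width: 0.743
grip_force: 0.0
```

>>> jog_arm:
  moves: [0,0,-0.03,0,0,0,0.7,0,0,-0.1,0,0,0,0.7,0,0,-0.2,0,0,0,0.7,0,0,-0.35,0,0,0,0.7,0,0,-0.5,0,0,0,0.7,0,0,-0.65,0,0,0,0.7,0,0,-0.75,0,0,0,0.7,0,0,-0.75,0,0,0,0.7]

```text
time: 38.85
position: [0.4509, 0.2385, 0.1922]
tool_rot: [-3.14, 0.062, -0.014]
ft_force: [0.4, 0.5, -0.4]
grip_width: 0.853
grip_force: 0.0
```

Run:
```python
from h import *
s,p,r=st();print(loc());S=ctrl.get_image("side");c=ctrl.get_image("wrist")
def blob(im,lo,hi):
    hsv=cv2.cvtColor(im,cv2.COLOR_RGB2HSV);m=cv2.inRange(hsv,lo,hi);m=cv2.morphologyEx(m,cv2.MORPH_OPEN,np.ones((3,3)))
    n,l,t,ce=cv2.connectedComponentsWithStats(m);k=1+np.argmax(t[1:,4]);cn,_=cv2.findContours((l==k).astype(np.uint8),0,2);return t[k],cv2.approxPolyDP(cn[0],2.5,True)[:,0]
S0=S["pixels"][210:330,240:400].copy()
t,k=blob(S0,(10,60,60),(22,160,255));k=k+[240,210];print(t)
for u,v in k: print((u,v),np.round(ZS.inv().apply(onz(S,u,v,.012)-[q[0],q[1],0]),3))
X=-.199
print("expected",np.round(proj(S,W([(X-.022,.305,.012),(X-.022,.265,.012),(X+.166,.333,.012),(X+.166,.237,.012),(X+.03,.333,.012),(X+.03,.237,.012)]))))
```

```text
[-0.19986439  0.28575082  0.19215205]
[  31   44   61   39 1366]
(np.int64(331), np.int64(259)) [-0.217  0.293  0.012]
(np.int64(327), np.int64(254)) [-0.216  0.271  0.012]
(np.int64(315), np.int64(258)) [-0.174  0.267  0.012]
(np.int64(302), np.int64(255)) [-0.143  0.239  0.012]
(np.int64(271), np.int64(271)) [-0.028  0.247  0.012]
(np.int64(283), np.int64(291)) [-0.029  0.324  0.012]
(np.int64(288), np.int64(292)) [-0.04   0.334  0.012]
(np.int64(320), np.int64(278)) [-0.149  0.335  0.012]
(np.int64(319), np.int64(270)) [-0.162  0.31   0.012]
(np.int64(329), np.int64(265)) [-0.199  0.309  0.012]
expected [[334. 261.]
 [327. 252.]
 [286. 293.]
 [271. 268.]
 [325. 275.]
 [309. 252.]]
```

The back-projected outline is 189 by 96 mm, as it should be for the board lying flat and clear of the gripper. I'm handing the job in.

```bash
python3 -c "
from bench import ctrl
print(ctrl.close_job())"
```

```text
the job is handed in; nothing more can be done
None
```

The dark and round boards hang let go on the right hook, the pale board lies flat on the worktop left of the stand, and the job was handed in at about 39 s; the hand-in returned no verdict.

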